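# Clear the bench into the sorting trays

## Task

Clear the bench after the practical: stand the two amber dropper bottles from the worktop in the blue tray, one in each bay, lay the red matchbox and the small white carton flat in the yellow tray, one in each bay, and stand the small glass beaker in the white tray. It does not matter which of a pair takes which bay. Keep the bottles and the beaker upright all the time and leave the green tin where it is.

Things in the scene. Friction and masses are not known exactly. Their poses are not given: they have to be found in the camera images.
- orange_dropper: loose amber glass dropper bottle with black collar and ORANGE bulb, round, 39 mm diameter, straight-sided up to about 50 mm, shoulder to 78 mm, bulb tip at 110 mm, about 0.1 kg; stands upright on the worktop; origin at the centre of its underside, z up. Grip it round the body with the TCP about 55 mm above its underside.
- white_dropper: loose amber glass dropper bottle with black collar and WHITE bulb, round, 41 mm diameter, straight-sided up to about 50 mm, shoulder to 88 mm, bulb tip at 120 mm, about 0.11 kg; stands upright on the worktop; origin at the centre of its underside, z up. Grip it like the other.
- matchbox: loose red matchbox lying flat, 35 mm along its x, 52 mm along its y, 14 mm high; origin at the centre of its underside, z up
- carton: loose small white card carton lying flat, 30 mm along its x, 75 mm along its y, 24 mm high; origin at the centre of its underside, z up
- beaker: loose clear glass beaker without handle, round, 51 mm diameter, 68 mm high, open at the top, 0.05 kg; stands upright; origin at the centre of its underside, z up
- green_tin: round green tin, 67 mm diameter, 39 mm high, loose, standing among the things to be sorted; not part of the job, leave it where it is; origin at the centre of its underside
- blue_tray: fixed BLUE open tray for bottles, 70 mm along its x, 140 mm along its y, 28 mm high, walls, divider and floor 4 mm thick; one divider wall at its y = 0 makes two square bays, each 62 mm (x) by 64 mm (y) inside, centred at y = -34 mm and y = +34 mm of the tray; a small 9 mm tab sticks out at each y end; origin at the centre of its underside, so the bay floor is 4 mm above the origin
- yellow_tray: fixed YELLOW open tray for boxes, 100 mm along its x, 212 mm along its y, 18 mm high, walls, divider and floor 4 mm thick; one divider wall at its y = 0 makes two bays, each 92 mm (x) by 100 mm (y) inside, centred at y = -52 mm and y = +52 mm of the tray; a small 9 mm tab sticks out at each y end; origin at the centre of its underside, so the bay floor is 4 mm above the origin
- white_tray: fixed WHITE square open tray for washing up, one bay 78 mm by 78 mm inside, 86 mm outside, 28 mm high, walls and floor 4 mm thick; a small 9 mm tab sticks out at each y end; origin at the centre of its underside, so the floor is 4 mm above the origin

How it is judged:
By the outcome, as a careful person would: the job done as asked, in the order asked, and still so for the second after the job is handed in, with the robot touching nothing.
It also fails if it takes over 134 s, if anything falls off the work surface, if the arm or the gripper's body presses on something with over 40 N, if the wrist force passes 120 N, or if a joint passes its speed limit or range.

## Robot

A 6-joint arm with a two-finger parallel gripper is mounted at the origin on a cart in front of the work surface, level with it; the furniture and walls round the work are solid. World frame = base frame: x ahead of the robot, y to its left, z up, the work surface at z = 0. Lengths are in m, angles in rad, forces in N, time in s.
With the tool pointing down it reaches from about 0.425 to 0.95 m from the base axis. Payload 3.5 kg.
Tool frame: the origin (TCP) lies between the finger pads, 19 mm behind the fingertips; this is the grasp point; z points along the fingers, y is the line along which they close (so a half turn about z gives the same grasp; the last joint's range is limited). The gripper opens to 85 mm and grips with 20 to 120 N. Pads are 22 mm wide; open, the fingers measure 114 mm over their backs; the gripper's body (76 mm by 85 mm) begins 54 mm behind the grasp point. The pads swing forward as they close: fully open they stand 13 mm farther back than shut.
Start: joints at [1.045, 0.286, 1.577, -0, 1.279, -0.15], TCP at [0.248, 0.628, 0.25] pointing down, gripper open.
Joint ranges: [-2.77, 2.77], [-0.9, 2.22], [0.21, 2.48], [-1.53, 4.67], [0.24, 2.81], [-2.84, 2.84]. Speed limits (rad/s): [2.79, 2.79, 3.14, 3.14, 3.14, 3.14].

## Interface

Orientations are given as a unit quaternion [w, x, y, z].
In Python, from rig import robot gives the robot as it stands. The module is installed in compiled form; this text tells all that it offers.
- The arm moves only by the shell command python3 -m creep 'ROWS'. ROWS is a JSON object whose one key "deltas" holds a list of rows, each a list of 5 numbers: the closure, from 0 (fully open) to 1 (shut), then the shift along the tool's x, y, z in m, then the turn about the tool's z in rad. In form: {"deltas": [[gripper, dx, dy, dz, yaw], ...]}. A call has 1 to 8 rows; each row shifts and turns the commanded pose from where the row before left it, along the tool's axes as they then stand; what a row does not reach is not made up. A row lasts 1/10 s, in which the tool goes at most 50 mm and 8.59 degrees, less where a joint would pass 70% of its speed; a pose out of reach is approached as far as the arm can. A call is refused whole if a number of a shift passes 0.05 or a number of a turn 0.15, either way. A call with a gripper value outside its range is refused whole. The fingers move at their own pace and stop on an object; the grip force is fixed at half the most. Time passes only in rows, so rows that do not move let the fingers close. It gives the time, the measured TCP pose, the force, the opening and the grip force at its end, in the units of the state.
- robot.get_state(): the state, without advancing time (a new reading comes with each control period).
- robot.capture(name): name is "side" or "top"; returns the picture (400x640x3 uint8, red, green, blue); there is no depth.
- robot.get_calibration(name): a dict with "fovy" (degrees; the focal length in pixels is half the picture's height over the tangent of half this angle, whatever the lens; pixels are square), "cx", "cy" (the principal point, pixels), "k1" (the pictures are not rectified: a ray, as slopes to the right and down, at radius r is drawn at 1 + k1 r^2 times it, then the intrinsics apply), "camera_from_world" (4x4, takes a point from world to camera coordinates). Camera axes: x right, y up, looking along -z (the intrinsics and any distortion apply to the point x, -y, -z); pixel columns grow to the right and rows downward; lengths in m; the calibration is good to about 2 mm. A picture is of the moment at which its call begins. get_calibration takes no time and is no camera call.
- robot.close_job(): hands the job in; it is judged then, once.
The state is a dict: "t": time; "joint_pos": joint angles; "dq": joint speeds; "joint_efforts": joint torques, N m; "position": TCP position; "tcp_rot": TCP orientation; "contact_force": force on the tool from outside, world axes, zero at the start; "torque": the same for the moment, N m; "finger_gap": opening from 0.0 (shut) to 1.0 (fully open); "finger_force": force on a finger pad.
Only numpy, scipy, OpenCV 4.12 (cv2) and the standard library are available. Lean on these libraries where they do the work, as an engineer would, in place of code of your own. Each camera call takes 0.05 s, during which the arm holds its last target. There are 200 camera calls.

## Working session

There is one attempt and no reset: what is moved stays moved. The work goes in short steps, Python scripts to look and compute and a shell command to move; the robot and the scene stay as the last step left them, time stands still between calls to the robot, and variables do not carry over. Pictures are saved under pics/ and viewed, at most 14 in all, crops included, and the job is handed in when it is done.

```bash
mkdir -p pics
cat > h.py <<'E'
import numpy as np, cv2
from rig import robot
def cap(n,f):
    im=robot.capture(n); cv2.imwrite('pics/'+f,im[:,:,::-1]); return im
def intr(n):
    c=robot.get_calibration(n); f=200/np.tan(np.radians(c['fovy'])/2)
    return c,f,np.array(c['camera_from_world'])
def ray(n,u,v):
    c,f,T=intr(n); x=(u-c['cx'])/f; y=(v-c['cy'])/f; rd=np.hypot(x,y); r=rd
    for _ in range(30): r=rd/(1+c['k1']*r*r)
    s=r/rd if rd>0 else 1
    d=T[:3,:3].T@np.array([x*s,-y*s,-1]); o=-T[:3,:3].T@T[:3,3]; return o,d
def on(n,u,v,z):
    o,d=ray(n,u,v); return o+d*(z-o[2])/d[2]
def proj(n,p):
    c,f,T=intr(n); q=T[:3,:3]@np.array(p)+T[:3,3]; x=q[0]/-q[2]; y=-q[1]/-q[2]; s=1+c['k1']*(x*x+y*y)
    return np.array([c['cx']+f*x*s,c['cy']+f*y*s])
E
python3 - <<'E'
from h import *
for n in('side','top'):
    cap(n,n+'0.png'); c,f,T=intr(n); print(n,c,-T[:3,:3].T@T[:3,3])
s=robot.get_state(); print(s)
E
```

```text
side {'fovy': 47.72211691376069, 'cx': 322.9926886088216, 'cy': 201.69213513542417, 'k1': -0.047416606616812136, 'camera_from_world': array([[ 0.94791222, -0.31816997, -0.01517535, -0.47630808],
       [ 0.15416327,  0.41656042,  0.89594146, -0.11708158],
       [-0.27874022, -0.85161334,  0.44391283, -0.99933444],
       [ 0.        ,  0.        ,  0.        ,  1.        ]])} [ 0.19099323 -0.95382192  0.54128748]
top {'fovy': 50.07556546661114, 'cx': 313.2141109199506, 'cy': 204.7995032451911, 'k1': -0.08953525312322509, 'camera_from_world': array([[ 0.00502242, -0.99968903, -0.02442589,  0.04061483],
       [ 0.98997934,  0.00152353,  0.14120403, -0.50476427],
       [-0.14112291, -0.02489031,  0.98967914, -1.06132582],
       [ 0.        ,  0.        ,  0.        ,  1.        ]])} [0.34972483 0.0149545  1.12263882]
{'t': 0.1, 'joint_pos': array([ 1.04504670e+00,  2.87158679e-01,  1.57805064e+00,  1.78400320e-05,
        1.27860522e+00, -1.50026138e-01]), 'dq': array([ 0.00062283, -0.00252907, -0.00425417, -0.00022995,  0.00089554,
        0.0008964 ]), 'joint_efforts': array([ 9.34452219e-04, -4.07294333e+01, -2.93699044e+01, -1.24720959e-04,
        3.34035933e-03, -3.05124885e-06]), 'position': array([0.24738819, 0.62742775, 0.2487202 ]), 'tcp_rot': array([-3.76327817e-04,  1.86761106e-01,  9.82404731e-01, -1.04529437e-03]), 'contact_force': array([ 0.71234607, -0.06141599,  0.63402718]), 'torque': array([-0.02358492, -0.04025975,  0.0105188 ]), 'finger_force': 0.0, 'finger_gap': 1.000874335412475}
```

View pics/top0.png

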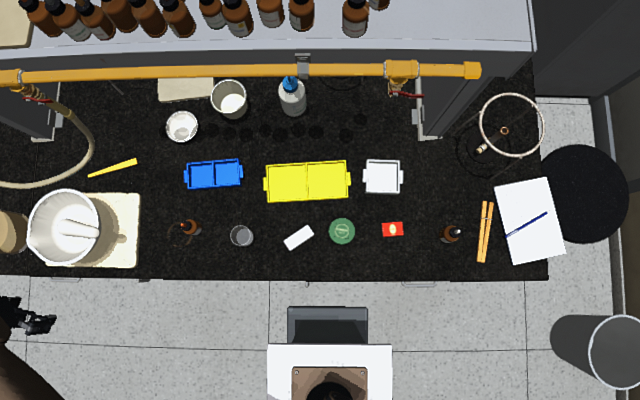

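View pics/side0.png

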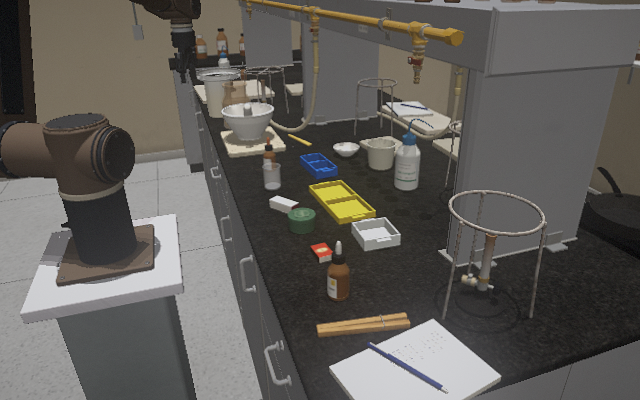

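The top view shows, left to right: orange dropper (190,228), beaker (242,236), carton (298,238), tin (342,231), matchbox (392,229) and white dropper (452,234). Behind them are the blue (213,173), yellow (307,181) and white (383,177) trays. The gas pipe at row 70 is overhead, behind the trays. The side view agrees; the orange dropper stands just behind the beaker there, at about (270,160).

```bash
cat > m.py <<'E'
from h import *
im=cv2.imread('pics/top0.png'); hsv=cv2.cvtColor(im,cv2.COLOR_BGR2HSV)
def comp(lo,hi,box,z,name,k=3):
    m=cv2.inRange(hsv,lo,hi); b=np.zeros_like(m); b[box[1]:box[3],box[0]:box[2]]=255; m&=b
    m=cv2.morphologyEx(m,cv2.MORPH_CLOSE,np.ones((k,k)))
    c=max(cv2.findContours(m,0,cv2.CHAIN_APPROX_NONE)[0],key=cv2.contourArea)[:,0].astype(float)
    w=np.array([on('top',u,v,z)[:2] for u,v in c],np.float32)*1000
    r=cv2.minAreaRect(w); (ex,ey),er=cv2.minEnclosingCircle(w)
    print(name,'rect c',np.round(r[0],1),'size',np.round(r[1],1),'ang',round(r[2],1),'circ',round(ex,1),round(ey,1),round(er,1))
    return c
comp((100,120,60),(130,255,255),(170,145,260,200),.028,'blue')
comp((25,120,90),(35,255,255),(250,150,365,210),.018,'yellow')
comp((0,0,110),(180,70,255),(350,150,415,205),.028,'white')
comp((0,0,120),(180,70,255),(275,220,320,255),.024,'carton')
comp((40,60,40),(90,255,255),(320,210,362,250),.039,'tin')
comp((0,120,90),(12,255,255),(375,215,410,245),.014,'match',5)
comp((170,120,90),(180,255,255),(375,215,410,245),.014,'match2',5) if 0 else 0
E
python3 m.py
python3 - <<'E'
import cv2,numpy as np
t=cv2.imread('pics/top0.png'); s=cv2.imread('pics/side0.png')
a=cv2.resize(t[205:255,165:265],None,fx=4,fy=4,interpolation=2)
b=cv2.resize(t[205:255,420:480],None,fx=4,fy=4,interpolation=2)
c=cv2.resize(s[135:195,245:300],None,fx=4,fy=4,interpolation=2)
d=cv2.resize(s[235:305,310:370],None,fx=4,fy=4,interpolation=2)
o=np.zeros((490,780,3),np.uint8); o[:200,:400]=a; o[:200,410:650]=b; o[205:445,:220]=c; o[205:485,230:470]=d
cv2.imwrite('pics/crop1.png',o)
E
```

```text
blue rect c [589.  308.2] size [ 75.5 161.1] ang 5.0 circ 590.3 308.3 81.3
yellow rect c [571.3  61. ] size [102.4 230.8] ang 3.5 circ 570.9 61.6 116.8
white rect c [ 582.6 -136.6] size [104.2  88.8] ang 88.0 circ 582.9 -138.6 60.3
carton rect c [422.3  80.1] size [32.2 76.8] ang 34.0 circ 422.3 79.7 39.5
tin rect c [437.4 -29.8] size [66.  68.4] ang 0.1 circ 438.5 -29.7 34.6
match rect c [ 445.5 -162.4] size [37.4 54.9] ang 5.4 circ 446.1 -161.8 31.7
```

View pics/crop1.png

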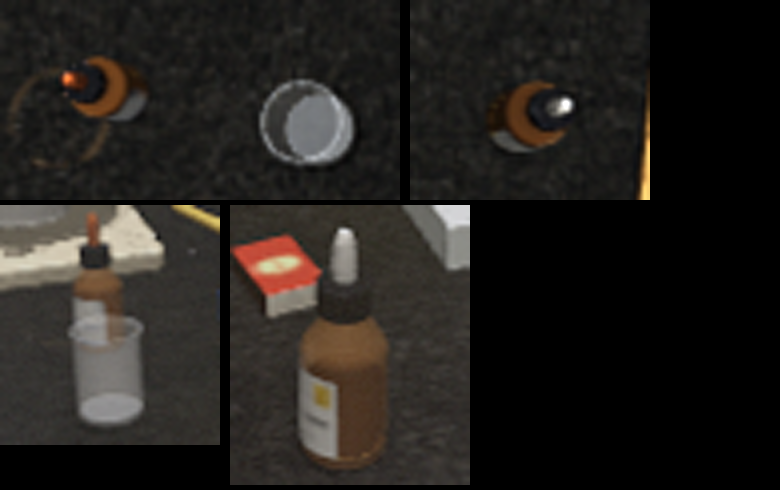

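The crops show the orange bulb tip at top (182,224.8) and side (268.2,137). The white tip is at top (459,231.3) and side (338.5,241.5). The beaker rim is centred at top (240.2,235.5). Next I'll turn these into positions and cross-check them.

Run:
```python
from h import *
np.set_printoptions(precision=4,suppress=True)
def tri(a,b):
    (o1,d1),(o2,d2)=ray('top',*a),ray('side',*b)
    A=np.stack([d1,-d2],1); s=np.linalg.lstsq(A,o2-o1,rcond=None)[0]; p,q=o1+d1*s[0],o2+d2*s[1]; return (p+q)/2,np.linalg.norm(p-q)
print('orange tip',on('top',182,224.8,.107),tri((182,224.8),(268.2,138)))
print('white tip',on('top',459,231.3,.115),tri((459,231.3),(338.5,243.5)))
# base of white, side: body sides at px (300..387)/4, bottom at 466
print('white base front', on('side',310+(342-230)/4,235+(466-205)/4,0), 'orange shoulder circle top',on('top',165+104/4,205+88/4,.065),'white',on('top',420+(530-410)/4,205+114/4,.07))
print('beaker rim',on('top',240.2,235.5,.068),'base',on('top',165+318/4,205+126/4,.003),'side base',on('side',245+111/4,135+(409-205)/4,.003),'side rim',on('side',245+107/4,135+(331-205)/4,.068))
for n,z,b in(('match',.014,(322,252)),('tin',.039,(301,215)),('wtray',.028,(376,233))): print(n,on('side',*b,z))
s=robot.get_state(); from scipy.spatial.transform import Rotation as R
q=s['tcp_rot']; print(R.from_quat([*q[1:],q[0]]).as_matrix())
```

```text
orange tip [0.4452 0.3579 0.107 ] (array([0.4464, 0.3585, 0.1048]), np.float64(0.002037294886351434))
white tip [ 0.4307 -0.3046  0.115 ] (array([ 0.431 , -0.3048,  0.1147]), np.float64(0.0005728830802746548))
white base front [ 0.4249 -0.3196  0.    ] orange shoulder circle top [0.4437 0.3486 0.065 ] white [ 0.4289 -0.2962  0.07  ]
beaker rim [0.4229 0.2223 0.068 ] base [0.4248 0.2236 0.003 ] side base [0.425  0.2265 0.003 ] side rim [0.4239 0.2156 0.068 ]
match [ 0.4427 -0.1721  0.014 ]
tin [ 0.435  -0.0394  0.039 ]
wtray [ 0.5744 -0.1599  0.028 ]
[[-0.9302  0.3669 -0.0011]
 [ 0.367   0.9302 -0.0019]
 [ 0.0003 -0.0022 -1.    ]]
```

Positions agree to within a few mm. I'll turn so the close line lies along the blue tray's x (azimuth 5°), then move.

```bash
cat > go.py <<'E'
# usage: go.py x y z az(deg of tool y) -> remaining shift in tool axes, yaw
import sys; from h import *; from scipy.spatial.transform import Rotation as R
s=robot.get_state(); q=s['tcp_rot']; M=R.from_quat([*q[1:],q[0]]).as_matrix()
az=np.degrees(np.arctan2(M[1,1],M[0,1])); t=np.array([float(a) for a in sys.argv[1:4]])
yaw=-((float(sys.argv[4])-az+90)%180-90)
print('pos',np.round(s['position'],4),'az',round(az,1),'q6',round(s['joint_pos'][5],2),'F',np.round(s['contact_force'],1),'t',round(s['t'],1),'gap',round(s['finger_gap'],3))
print('tool shift mm',np.round(M.T@(t-s['position'])*1000,1),'yaw rad',round(np.radians(yaw),3))
E
python3 -m creep '{"deltas":[[0,0,0,0,0.15],[0,0,0,0,0.15],[0,0,0,0,0.15],[0,0,0,0,0.15],[0,0,0,0,0.15],[0,0,0,0,0.15],[0,0,0,0,0.15],[0,0,0,0,0.057]]}'
python3 go.py .445 .357 .25 5
python3 - <<'E'
from h import *
for z in(.3,.4,.5): print(z,on('top',300,78,z), proj('side',on('top',470,70,z)))
E
```

```text
t: 0.9
position: [0.2475, 0.6276, 0.2492]
tcp_rot: [0.0, 0.677, 0.736, -0.001]
contact_force: [-0.1, -0.5, -0.3]
finger_gap: 1.002
finger_force: 0.0
pos [0.2475 0.6276 0.2492] az 4.8 q6 0.96 F [-0.1 -0.5 -0.3] t 0.9 gap 1.002
tool shift mm [-286.2  174.1   -0.6] yaw rad -0.003
0.3 [0.72902502 0.06400267 0.3       ] [495.20822467 121.92866066]
0.4 [0.68291728 0.05804037 0.4       ] [467.88556675  65.12604452]
0.5 [0.63680954 0.05207808 0.5       ] [438.49481814   4.9429737 ]
```

```bash
python3 -m creep '{"deltas":[[0,-0.041,0.025,0,0],[0,-0.041,0.025,0,0],[0,-0.041,0.025,0,0],[0,-0.041,0.025,0,0],[0,-0.041,0.025,0,0],[0,-0.041,0.025,0,0],[0,-0.040,0.024,0.025,0],[0,0,0,0.025,0]]}'
python3 go.py .445 .357 .2 5; python3 -c "
from h import *
cap('top','top1.png');cap('side','side1.png')
a=cv2.imread('pics/top1.png')[185:265,130:270];b=cv2.imread('pics/side1.png')[70:200,210:330]
o=np.zeros((400,800,3),np.uint8);o[:240,:420]=cv2.resize(a,None,fx=3,fy=3);o[:390,430:790]=cv2.resize(b,None,fx=3,fy=3)
cv2.imwrite('pics/c2.png',o)"
```

```text
t: 1.7
position: [0.448, 0.3568, 0.2018]
tcp_rot: [0.001, 0.677, 0.736, 0.001]
contact_force: [-0.7, 0.8, -0.1]
finger_gap: 0.994
finger_force: 0.0
pos [0.448  0.3568 0.2018] az 4.7 q6 0.41 F [-0.7  0.8 -0.1] t 1.7 gap 0.994
tool shift mm [ 0.5 -3.   1.8] yaw rad -0.005
```

View pics/c2.png

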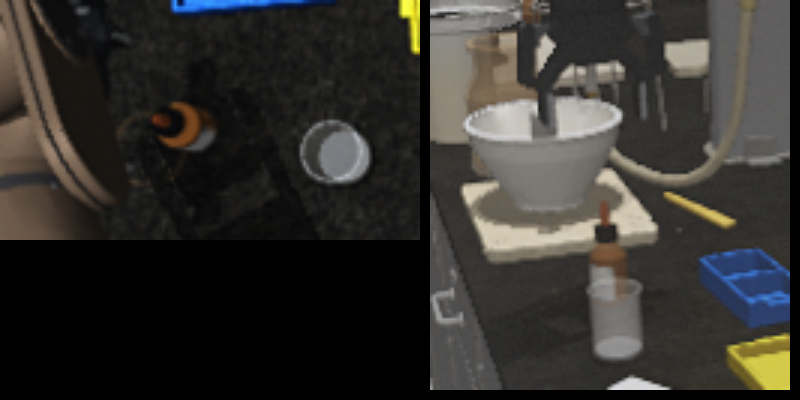

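The gripper is centred above the orange bottle at about (605,240) in the crop, and the beaker stands clear of it. Descending.

```bash
python3 -m creep '{"deltas":[[0,0,-0.002,0.03,0],[0,0,0,0.03,0],[0,0,0,0.03,0],[0,0,0,0.02,0],[0,0,0,0.015,0],[0,0,0,0.008,0],[0,0,0,0.005,0],[0,0,0,0,0]]}'
python3 go.py .445 .357 .056 5
```

```text
t: 2.6
position: [0.4428, 0.3605, 0.0637]
tcp_rot: [0.0, 0.675, 0.738, 0.0]
contact_force: [0.8, -0.3, 0.2]
finger_gap: 1.001
finger_force: 0.0
pos [0.4428 0.3605 0.0637] az 5.1 q6 0.42 F [ 0.8 -0.3  0.2] t 2.6 gap 1.001
tool shift mm [-3.7  1.9  7.7] yaw rad 0.001
```

```bash
python3 -m creep '{"deltas":[[0,-0.003,0.001,0.004,0],[0,0,0,0.003,0],[0,0,0,0,0],[1,0,0,0,0],[1,0,0,0,0],[1,0,0,0,0],[1,0,0,0,0],[1,0,0,0,0]]}'
python3 go.py .445 .357 .056 5;python3 -m creep '{"deltas":[[1,0,0,0,0],[1,0,0,0,0],[1,0,0,0,0]]}'
```

```text
t: 3.4
position: [0.4446, 0.3577, 0.0571]
tcp_rot: [0.0, 0.675, 0.738, 0.001]
contact_force: [0.7, 0.2, 2.5]
finger_gap: 0.419
finger_force: 60.1
pos [0.4446 0.3577 0.0571] az 5.0 q6 0.41 F [0.7 0.2 2.5] t 3.4 gap 0.419
tool shift mm [-0.7  0.4  1.1] yaw rad 0.001
t: 3.7
position: [0.4446, 0.3576, 0.0571]
tcp_rot: [0.0, 0.675, 0.738, 0.001]
contact_force: [1.1, 0.2, 4.1]
finger_gap: 0.419
finger_force: 60.2
```

```bash
python3 -m creep '{"deltas":[[1,0,0,-0.02,0],[1,0,0,-0.03,0],[1,0,0,-0.02,0],[1,0,0.03,0,0],[1,-0.01,0.035,0,0],[1,-0.01,0.035,0,0],[1,-0.005,0.025,0,0],[1,0,0.017,0,0]]}'
python3 go.py .5885 .3435 .062 5
```

```text
t: 4.5
position: [0.5883, 0.3435, 0.1245]
tcp_rot: [-0.001, 0.676, 0.737, -0.002]
contact_force: [-0.3, -0.4, -0.8]
finger_gap: 0.417
finger_force: 60.1
pos [0.5883 0.3435 0.1245] az 5.0 q6 0.29 F [-0.3 -0.4 -0.8] t 4.5 gap 0.417
tool shift mm [ 0.   0.4 62.5] yaw rad -0.001
```

```bash
python3 -m creep '{"deltas":[[1,0,0,0.02,0],[1,0,0,0.02,0],[1,0,0,0.012,0],[1,0,0,0.005,0],[1,0,0,0.003,0],[1,0,0,0.002,0],[1,0,0,0,0]]}'
python3 go.py .5885 .3435 .062 5
```

```text
t: 5.2
position: [0.5879, 0.3451, 0.0651]
tcp_rot: [0.0, 0.675, 0.738, 0.0]
contact_force: [0.2, -0.6, 0.2]
finger_gap: 0.418
finger_force: 60.0
pos [0.5879 0.3451 0.0651] az 5.1 q6 0.29 F [ 0.2 -0.6  0.2] t 5.2 gap 0.418
tool shift mm [-1.7  0.5  3.1] yaw rad 0.001
```

```bash
python3 -c "
from h import *
cap('top','top3.png');cap('side','side3.png')
a=cv2.imread('pics/top3.png')[130:250,150:290];b=cv2.imread('pics/side3.png')[80:200,250:380]
o=np.zeros((370,820-20,3),np.uint8);o[:360,:420]=cv2.resize(a,None,fx=3,fy=3);o[:348,423:800]=cv2.resize(b,(377,348))
cv2.imwrite('pics/c3.png',o)"
```

```text
(no output)
```

View pics/c3.png

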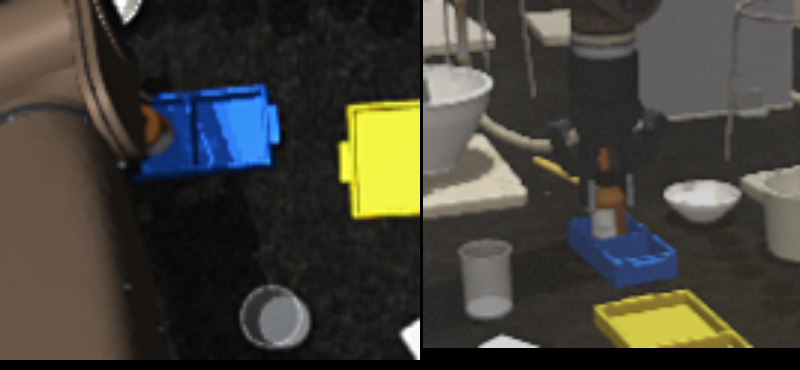

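The orange bottle is upright inside the far bay, at (605,215) in the side crop. I'll lower it to contact and release.

```bash
python3 -m creep '{"deltas":[[1,-0.001,0,0.002,0],[1,0,0,0.001,0],[1,0,0,0.001,0],[1,0,0,0,0]]}'
python3 go.py .5885 .3435 .061 5
```

```text
t: 5.7
position: [0.5878, 0.3439, 0.0611]
tcp_rot: [0.0, 0.675, 0.738, -0.0]
contact_force: [-1.4, -1.2, 2.5]
finger_gap: 0.415
finger_force: 60.3
pos [0.5878 0.3439 0.0611] az 5.0 q6 0.29 F [-1.4 -1.2  2.5] t 5.7 gap 0.415
tool shift mm [-0.5  0.6  0.1] yaw rad 0.001
```

```bash
python3 -m creep '{"deltas":[[0.1,0,0,0,0],[0.1,0,0,0,0],[0.1,0,0,0,0],[0.1,0,0,-0.02,0],[0.1,0,0,-0.03,0],[0.1,0,0,-0.04,0],[0,0,0,-0.04,0],[0,0,0,0,0]]}'
python3 go.py .430 -.303 .19 5
```

```text
t: 6.5
position: [0.5913, 0.3455, 0.1991]
tcp_rot: [0.003, 0.675, 0.738, 0.007]
contact_force: [1.1, 1.2, 1.5]
finger_gap: 1.0
finger_force: 0.0
pos [0.5913 0.3455 0.1991] az 5.0 q6 0.29 F [1.1 1.2 1.5] t 6.5 gap 1.0
tool shift mm [-631.8 -217.9    3.4] yaw rad 0.001
```

```bash
python3 -m creep '{"deltas":[[0,-0.045,-0.0155,0,0],[0,-0.045,-0.0155,0,0],[0,-0.045,-0.0155,0,0],[0,-0.045,-0.0155,0,0],[0,-0.045,-0.0155,0,0],[0,-0.045,-0.0155,0,0],[0,-0.045,-0.0155,0,0],[0,-0.045,-0.0155,0,0]]}'
python3 -m creep '{"deltas":[[0,-0.045,-0.0155,0,0],[0,-0.045,-0.0155,0,0],[0,-0.045,-0.0155,0,0],[0,-0.045,-0.0155,0,0],[0,-0.045,-0.0155,0,0],[0,-0.045,-0.0155,0,0],[0,0,0,0,0]]}'
python3 go.py .430 -.303 .19 5
```

```text
t: 7.3
position: [0.4948, -0.0272, 0.19]
tcp_rot: [0.0, 0.675, 0.738, -0.0]
contact_force: [0.7, -1.3, 0.4]
finger_gap: 0.998
finger_force: 0.0
t: 8.0
position: [0.4254, -0.3075, 0.1904]
tcp_rot: [0.001, 0.678, 0.735, -0.001]
contact_force: [0.6, -0.5, 0.4]
finger_gap: 1.0
finger_force: 0.0
pos [ 0.4254 -0.3075  0.1904] az 4.7 q6 -0.9 F [ 0.6 -0.5  0.4] t 8.0 gap 1.0
tool shift mm [4.2 4.9 0.4] yaw rad -0.005
```

```bash
python3 -m creep '{"deltas":[[0,0.004,0.004,0,0],[0,0,0,0.03,0],[0,0,0,0.03,0],[0,0,0,0.025,0],[0,0,0,0.015,0],[0,0,0,0.01,0],[0,0,0,0.006,0],[0,0,0,0,0]]}'
python3 go.py .430 -.303 .06 5; python3 -c "
from h import *
cap('top','top4.png');cap('side','side4.png')
a=cv2.imread('pics/top4.png')[190:260,400:500];b=cv2.imread('pics/side4.png')[170:310,280:400]
o=np.zeros((440,800,3),np.uint8);o[:280,:400]=cv2.resize(a,None,fx=4,fy=4);o[:420,410:770]=cv2.resize(b,None,fx=3,fy=3)
cv2.imwrite('pics/c4.png',o)"
```

```text
t: 8.8
position: [0.4307, -0.2981, 0.0743]
tcp_rot: [-0.0, 0.675, 0.738, 0.0]
contact_force: [-0.3, 0.0, 0.4]
finger_gap: 1.002
finger_force: 0.0
pos [ 0.4307 -0.2981  0.0743] az 5.1 q6 -0.89 F [-0.3  0.   0.4] t 8.8 gap 1.002
tool shift mm [-4.9 -1.2 14.3] yaw rad 0.001
```

View pics/c4.png

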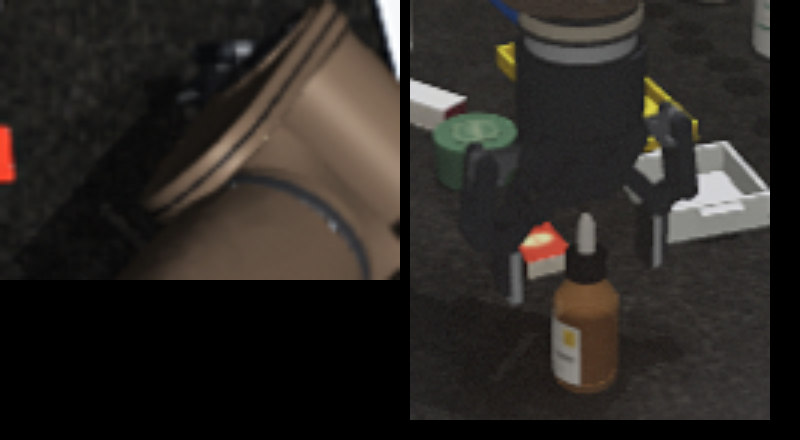

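The fingertips at side pixels (315,270) and (362,258) straddle the white bottle at column 338, level with its shoulder. Correcting 5 mm and easing down.

```bash
python3 -c "
from h import *
print(on('side',338.7,264,.068))"; python3 -m creep '{"deltas":[[0,-0.004,-0.001,0.004,0],[0,0,0,0.003,0],[0,0,0,0.002,0],[0,0,0,0.002,0],[0,0,0,0,0]]}'
python3 go.py .430 -.303 .06 5
```

```text
[ 0.4329912  -0.30133335  0.068     ]
t: 9.4
position: [0.4296, -0.3023, 0.063]
tcp_rot: [-0.0, 0.675, 0.737, 0.0]
contact_force: [-1.1, -0.4, -0.2]
finger_gap: 1.001
finger_force: 0.0
pos [ 0.4296 -0.3023  0.063 ] az 5.0 q6 -0.89 F [-1.1 -0.4 -0.2] t 9.4 gap 1.001
tool shift mm [-0.7  0.3  3. ] yaw rad 0.001
```

```bash
python3 -m creep '{"deltas":[[0,0,0,0.002,0],[0,0,0,0.002,0],[0,0,0,0.002,0],[0,0,0,0,0]]}'
python3 -m creep '{"deltas":[[1,0,0,0,0],[1,0,0,0,0],[1,0,0,0,0],[1,0,0,0,0],[1,0,0,0,0],[1,0,0,0,0],[1,0,0,0,0]]}'
python3 go.py .5945 .2755 .13 5
```

```text
t: 9.8
position: [0.4297, -0.3023, 0.057]
tcp_rot: [-0.0, 0.675, 0.738, 0.0]
contact_force: [0.0, 0.4, 0.2]
finger_gap: 1.002
finger_force: 0.0
t: 10.5
position: [0.4303, -0.3028, 0.058]
tcp_rot: [0.001, 0.675, 0.737, 0.0]
contact_force: [0.4, 1.4, 3.4]
finger_gap: 0.454
finger_force: 60.5
pos [ 0.4303 -0.3028  0.058 ] az 5.0 q6 -0.89 F [0.4 1.4 3.4] t 10.5 gap 0.454
tool shift mm [561.6 214.4 -72.3] yaw rad 0.001
```

```bash
python3 -m creep '{"deltas":[[1,0,0,-0.02,0],[1,0,0,-0.03,0],[1,0,0,-0.03,0],[1,0.02,0.008,-0.01,0],[1,0.04,0.015,0,0],[1,0.04,0.015,0,0],[1,0.04,0.015,0,0],[1,0.04,0.015,0,0]]}'
python3 -m creep '{"deltas":[[1,0.04,0.015,0,0],[1,0.04,0.015,0,0],[1,0.04,0.015,0,0],[1,0.04,0.015,0,0],[1,0.04,0.015,0,0],[1,0.04,0.015,0,0],[1,0.04,0.015,0,0],[1,0.04,0.015,0,0]]}'
python3 go.py .5945 .2755 .062 5
```

```text
t: 11.3
position: [0.4811, -0.1155, 0.1465]
tcp_rot: [-0.001, 0.676, 0.737, -0.0]
contact_force: [-0.3, 0.2, -1.2]
finger_gap: 0.452
finger_force: 60.6
t: 12.1
position: [0.5725, 0.2136, 0.1461]
tcp_rot: [-0.0, 0.675, 0.738, -0.001]
contact_force: [0.4, -0.2, -1.0]
finger_gap: 0.458
finger_force: 60.6
pos [0.5725 0.2136 0.1461] az 5.1 q6 0.1 F [ 0.4 -0.2 -1. ] t 12.1 gap 0.458
tool shift mm [59.8 27.5 84. ] yaw rad 0.001
```

```bash
python3 -m creep '{"deltas":[[1,0.03,0.014,0,0],[1,0.02,0.009,0,0],[1,0.009,0.004,0.02,0],[1,0,0,0.025,0],[1,0,0,0.02,0],[1,0,0,0.01,0],[1,0,0,0.003,0],[1,0,0,0,0]]}'
python3 go.py .5945 .2755 .062 5
```

```text
t: 12.9
position: [0.5947, 0.273, 0.0691]
tcp_rot: [-0.0, 0.675, 0.737, -0.0]
contact_force: [0.6, 0.6, -1.6]
finger_gap: 0.455
finger_force: 60.6
pos [0.5947 0.273  0.0691] az 5.0 q6 0.19 F [ 0.6  0.6 -1.6] t 12.9 gap 0.455
tool shift mm [ 2.5 -0.   7.1] yaw rad 0.001
```

```bash
python3 -m creep '{"deltas":[[1,0.002,0,0.003,0],[1,0,0,0.002,0],[1,0,0,0.001,0],[1,0,0,0.001,0],[1,0,0,0,0]]}'
python3 -c "
from h import *
cap('side','side5.png')
b=cv2.imread('pics/side5.png')[90:200,230:380]
cv2.imwrite('pics/c5.png',cv2.resize(b,None,fx=4,fy=4))"
```

```text
t: 13.4
position: [0.5947, 0.2752, 0.0625]
tcp_rot: [0.0, 0.675, 0.738, 0.0]
contact_force: [-0.1, 0.3, -1.6]
finger_gap: 0.452
finger_force: 60.6
```

View pics/c5.png

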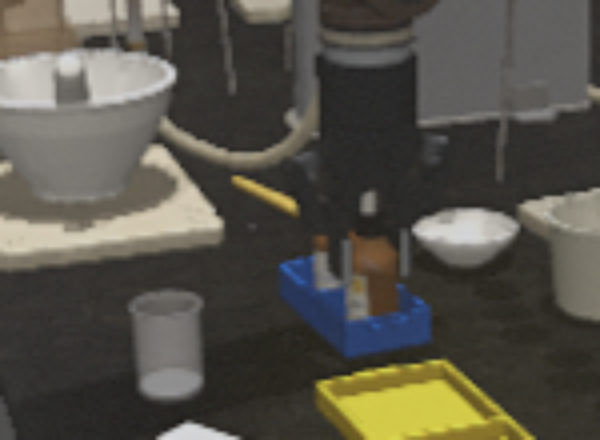

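The white bottle stands in the near bay at (370,290) in the crop, with the orange one behind it at (320,265), both upright. Releasing, then on to the matchbox.

```bash
python3 -m creep '{"deltas":[[1,0,0,0.001,0],[1,0,0,0.0005,0],[0.1,0,0,0,0],[0.1,0,0,0,0],[0.1,0,0,0,0],[0.1,0,0,-0.03,0],[0.1,0,0,-0.04,0],[0.1,0,0,-0.04,0]]}'
python3 go.py .4455 -.1624 .12 5.4
python3 -m creep '{"deltas":[[0.1,0,0,-0.015,0],[0,0,0,0,0]]}'
python3 go.py .4455 -.1624 .12 5.4
```

```text
t: 14.25
position: [0.5942, 0.275, 0.1711]
tcp_rot: [-0.0, 0.675, 0.738, -0.001]
contact_force: [0.7, 0.3, -0.3]
finger_gap: 0.901
finger_force: 0.0
pos [0.5942 0.275  0.1711] az 5.0 q6 0.19 F [ 0.7  0.3 -0.3] t 14.2 gap 0.901
tool shift mm [-422.6 -186.4   51.6] yaw rad -0.006
t: 14.45
position: [0.5964, 0.2758, 0.1894]
tcp_rot: [0.002, 0.675, 0.738, 0.003]
contact_force: [0.2, 0.2, 0.2]
finger_gap: 0.998
finger_force: 0.0
pos [0.5964 0.2758 0.1894] az 5.0 q6 0.19 F [0.2 0.2 0.2] t 14.4 gap 0.998
tool shift mm [-423.3 -189.3   67.7] yaw rad -0.006
```

```bash
python3 -m creep '{"deltas":[[0,-0.043,-0.019,0,0],[0,-0.043,-0.019,0,0],[0,-0.043,-0.019,0,0],[0,-0.043,-0.019,0,0],[0,-0.043,-0.019,0,0],[0,-0.043,-0.019,0,0],[0,-0.043,-0.019,0,0],[0,-0.043,-0.019,0,0]]}'
python3 -m creep '{"deltas":[[0,-0.043,-0.019,0,0],[0,-0.034,-0.015,0.02,0],[0,0,0,0.03,0],[0,0,0,0.03,0],[0,0,0,0.02,0],[0,0,0,0.01,0],[0,0,0,0,0]]}'
python3 go.py .4455 -.1624 .024 5.4
```

```text
t: 15.25
position: [0.4712, -0.0818, 0.1831]
tcp_rot: [-0.002, 0.675, 0.738, -0.001]
contact_force: [0.7, -0.7, 0.0]
finger_gap: 1.0
finger_force: 0.0
t: 15.95
position: [0.4443, -0.1592, 0.0729]
tcp_rot: [-0.003, 0.675, 0.738, -0.001]
contact_force: [0.1, 0.3, -0.0]
finger_gap: 1.0
finger_force: 0.0
pos [ 0.4443 -0.1592  0.0729] az 5.0 q6 -0.65 F [ 0.1  0.3 -0. ] t 15.9 gap 1.0
tool shift mm [-3.5  1.1 48.9] yaw rad -0.006
```

```bash
python3 -m creep '{"deltas":[[0,-0.003,0.001,0.02,0],[0,0,0,0.015,0],[0,0,0,0.008,0],[0,0,0,0.005,0],[0,0,0,0.001,0],[0,0,0,0,0]]}'
python3 -m creep '{"deltas":[[1,0,0,0,0],[1,0,0,0,0],[1,0,0,0,0],[1,0,0,0,0],[1,0,0,0,0],[1,0,0,0,0],[1,0,0,0,0],[1,0,0,0,0]]}'
python3 go.py .5745 .0095 .028 3.5
```

```text
t: 16.55
position: [0.4481, -0.1635, 0.0275]
tcp_rot: [0.0, 0.675, 0.738, 0.0]
contact_force: [-0.5, 0.0, -0.1]
finger_gap: 0.996
finger_force: 0.0
t: 17.35
position: [0.4483, -0.1638, 0.0276]
tcp_rot: [0.001, 0.675, 0.738, 0.0]
contact_force: [-0.2, 0.6, 5.9]
finger_gap: 0.382
finger_force: 60.1
pos [ 0.4483 -0.1638  0.0276] az 5.0 q6 -0.65 F [-0.2  0.6  5.9] t 17.4 gap 0.382
tool shift mm [161.5 140.9  -0.4] yaw rad 0.027
```

```bash
python3 -m creep '{"deltas":[[1,0,0,-0.03,0],[1,0,0,-0.04,0],[1,0.04,0.035,0,0],[1,0.04,0.035,0,0],[1,0.04,0.035,0,0],[1,0.025,0.022,0,0],[1,0.015,0.013,0,0.026],[1,0,0,0,0]]}'
python3 go.py .5745 .0095 .032 3.5
```

```text
t: 18.15
position: [0.5681, 0.0027, 0.0962]
tcp_rot: [-0.0, 0.684, 0.73, -0.0]
contact_force: [-0.1, -0.9, -0.6]
finger_gap: 0.381
finger_force: 59.7
pos [0.5681 0.0027 0.0962] az 3.7 q6 -0.24 F [-0.1 -0.9 -0.6] t 18.1 gap 0.381
tool shift mm [ 6.3  6.9 64.2] yaw rad 0.004
```

```bash
python3 -m creep '{"deltas":[[1,0.006,0.007,0.02,0],[1,0,0,0.02,0],[1,0,0,0.013,0],[1,0,0,0.006,0],[1,0,0,0.002,0],[1,0,0,0,0]]}'
python3 go.py .5752 .0096 .032 3.5
```

```text
t: 18.75
position: [0.5742, 0.0067, 0.0361]
tcp_rot: [0.0, 0.685, 0.729, 0.0]
contact_force: [0.4, -0.6, -0.4]
finger_gap: 0.379
finger_force: 59.7
pos [0.5742 0.0067 0.0361] az 3.5 q6 -0.23 F [ 0.4 -0.6 -0.4] t 18.8 gap 0.379
tool shift mm [2.8 1.2 4.1] yaw rad 0.0
```

```bash
python3 -m creep '{"deltas":[[1,0.003,0.001,0.002,0],[1,0,0,0.001,0],[1,0,0,0.001,0],[1,0,0,0,0]]}'
python3 -m creep '{"deltas":[[0.45,0,0,0,0],[0.45,0,0,0,0],[0.45,0,0,0,0],[0.45,0,0,-0.02,0],[0.45,0,0,-0.04,0],[0.45,0,0,-0.04,0],[0.3,0,0,-0.01,0],[0.2,0,0,0,0]]}'
python3 go.py .4223 .080 .14 34; python3 -c "
from h import *
cap('top','top6.png');cap('side','side6.png')
a=cv2.imread('pics/top6.png')[140:260,250:400];b=cv2.imread('pics/side6.png')[130:250,260:400]
o=np.zeros((360,800,3),np.uint8);o[:312,:390]=cv2.resize(a,(390,312));o[:343,400:800]=cv2.resize(b,(400,343))
cv2.imwrite('pics/c6.png',o)"
```

```text
t: 19.15
position: [0.575, 0.0102, 0.032]
tcp_rot: [0.0, 0.685, 0.729, 0.0]
contact_force: [0.9, -0.2, -0.5]
finger_gap: 0.384
finger_force: 59.7
t: 19.95
position: [0.5765, 0.0099, 0.1446]
tcp_rot: [0.002, 0.685, 0.729, 0.002]
contact_force: [-0.2, 0.4, -0.9]
finger_gap: 0.8
finger_force: 0.0
pos [0.5765 0.0099 0.1446] az 3.6 q6 -0.22 F [-0.2  0.4 -0.9] t 19.9 gap 0.8
tool shift mm [  79.5 -149.6    3.7] yaw rad -0.531
```

View pics/c6.png

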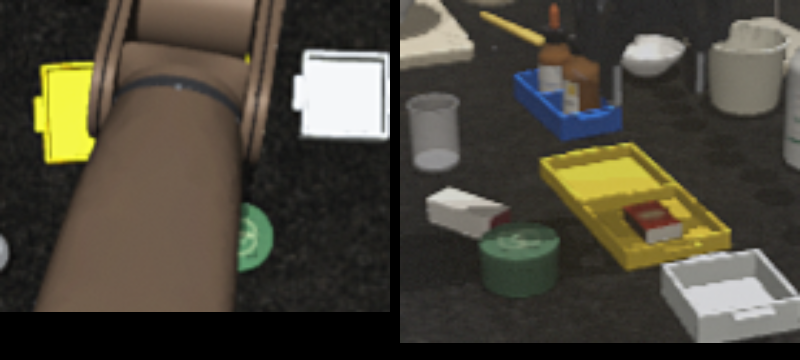

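The matchbox lies flat in the near yellow bay (650,220) and both bottles stand in the blue tray. Now the carton.

```bash
python3 -m creep '{"deltas":[[0,0,0,0,-0.15],[0,0,0,0,-0.15],[0,0,0,0,-0.15],[0,0,0,0,-0.081],[0,0.035,-0.021,0,0],[0,0.035,-0.021,0,0],[0,0.035,-0.021,0,0],[0,0.02,-0.012,0,0]]}'
python3 -m creep '{"deltas":[[0,0.014,-0.008,0,0],[0,0,0,0,0]]}'
python3 go.py .4235 .0783 .12 34
```

```text
t: 20.85
position: [0.4384, 0.0729, 0.1384]
tcp_rot: [-0.003, 0.469, 0.883, -0.001]
contact_force: [0.7, 0.8, -1.1]
finger_gap: 0.999
finger_force: 0.0
t: 21.05
position: [0.4252, 0.0798, 0.1392]
tcp_rot: [-0.003, 0.469, 0.883, -0.001]
contact_force: [-0.4, -1.1, 0.2]
finger_gap: 0.998
finger_force: 0.0
pos [0.4252 0.0798 0.1392] az 34.1 q6 -0.64 F [-0.4 -1.1  0.2] t 21.1 gap 0.998
tool shift mm [-0.4 -2.2 19.2] yaw rad 0.001
```

```bash
python3 -m creep '{"deltas":[[0,0,-0.001,0.03,0],[0,0,0,0.03,0],[0,0,0,0.02,0],[0,0,0,0.012,0],[0,0,0,0,0]]}'
python3 go.py .4235 .0783 .026 34
```

```text
t: 21.55
position: [0.4262, 0.0782, 0.0476]
tcp_rot: [-0.002, 0.47, 0.883, -0.001]
contact_force: [-0.6, 0.4, -0.2]
finger_gap: 0.998
finger_force: 0.0
pos [0.4262 0.0782 0.0476] az 33.9 q6 -0.65 F [-0.6  0.4 -0.2] t 21.6 gap 0.998
tool shift mm [ 1.5 -2.1 21.6] yaw rad -0.001
```

```bash
python3 -m creep '{"deltas":[[0,0.001,-0.002,0.01,0],[0,0,0,0.007,0],[0,0,0,0.004,0],[0,0,0,0,0]]}'
python3 -m creep '{"deltas":[[1,0,0,0,0],[1,0,0,0,0],[1,0,0,0,0],[1,0,0,0,0],[1,0,0,0,0],[1,0,0,0,0],[1,0,0,0,0],[1,0,0,0,0]]}'
python3 go.py .5688 .1134 .09 3.5
```

```text
t: 21.95
position: [0.4252, 0.0782, 0.0286]
tcp_rot: [-0.0, 0.47, 0.883, -0.0]
contact_force: [-0.4, -0.3, -0.0]
finger_gap: 1.0
finger_force: 0.0
t: 22.75
position: [0.4261, 0.0782, 0.0295]
tcp_rot: [0.001, 0.47, 0.883, 0.0]
contact_force: [2.0, -0.8, 5.8]
finger_gap: 0.332
finger_force: 60.0
pos [0.4261 0.0782 0.0295] az 34.0 q6 -0.65 F [ 2.  -0.8  5.8] t 22.8 gap 0.332
tool shift mm [-50.6 138.1 -60.3] yaw rad 0.532
```

```bash
python3 -m creep '{"deltas":[[1,0,0,-0.03,0],[1,0,0,-0.04,0],[1,-0.013,0.036,0,0],[1,-0.013,0.036,0,0],[1,-0.013,0.036,0,0],[1,-0.011,0.03,0,0],[1,0,0,0,0.15],[1,0,0,0,0.15]]}'
python3 -m creep '{"deltas":[[1,0,0,0,0.15],[1,0,0,0,0.082],[1,0,0,0,0]]}'
python3 go.py .5688 .1134 .034 3.5
```

```text
t: 23.55
position: [0.5677, 0.114, 0.0975]
tcp_rot: [-0.001, 0.599, 0.801, -0.001]
contact_force: [-0.2, 0.6, -1.0]
finger_gap: 0.332
finger_force: 59.5
t: 23.85
position: [0.5669, 0.1138, 0.0977]
tcp_rot: [-0.001, 0.685, 0.728, -0.001]
contact_force: [-0.3, 0.3, -0.7]
finger_gap: 0.336
finger_force: 59.5
pos [0.5669 0.1138 0.0977] az 3.5 q6 -0.04 F [-0.3  0.3 -0.7] t 23.9 gap 0.336
tool shift mm [-0.6  2.1 63.7] yaw rad 0.0
```

```bash
python3 -m creep '{"deltas":[[1,0,0.002,0.02,0],[1,0,0,0.02,0],[1,0,0,0.013,0],[1,0,0,0.006,0],[1,0,0,0.002,0],[1,0,0,0.002,0],[1,0,0,0,0]]}'
python3 go.py .5688 .1134 .034 3.5
```

```text
t: 24.55
position: [0.5702, 0.114, 0.0365]
tcp_rot: [0.0, 0.685, 0.728, 0.0]
contact_force: [-1.1, 0.0, -1.3]
finger_gap: 0.333
finger_force: 59.5
pos [0.5702 0.114  0.0365] az 3.5 q6 -0.04 F [-1.1  0.  -1.3] t 24.6 gap 0.333
tool shift mm [-0.5 -1.5  2.5] yaw rad 0.0
```

```bash
python3 -m creep '{"deltas":[[1,0,0,0.001,0],[1,0,0,0.001,0],[1,0,0,0.001,0],[1,0,0,0,0]]}'
python3 -m creep '{"deltas":[[0.5,0,0,0,0],[0.5,0,0,0,0],[0.5,0,0,0,0],[0.5,0,0,-0.02,0],[0.5,0,0,-0.04,0],[0.5,0,0,-0.05,0],[0.3,0,0,-0.02,0],[0,0,0,0,0]]}'
python3 go.py .4235 .2235 .16 3.5
```

```text
t: 24.95
position: [0.5701, 0.114, 0.0335]
tcp_rot: [0.0, 0.685, 0.728, 0.0]
contact_force: [-1.0, -0.3, 3.2]
finger_gap: 0.334
finger_force: 59.9
t: 25.75
position: [0.5725, 0.1141, 0.1678]
tcp_rot: [0.003, 0.685, 0.728, 0.003]
contact_force: [-0.1, 0.7, -0.4]
finger_gap: 0.824
finger_force: 0.0
pos [0.5725 0.1141 0.1678] az 3.5 q6 -0.04 F [-0.1  0.7 -0.4] t 25.8 gap 0.824
tool shift mm [ 118.3 -142.1    6.4] yaw rad -0.0
```

```bash
python3 -m creep '{"deltas":[[0,0.03,-0.036,0,0],[0,0.03,-0.036,0,0],[0,0.03,-0.036,0,0],[0,0.02,-0.023,0,0],[0,0.008,-0.01,0,0],[0,0,0,0.02,0],[0,0,0,0.025,0],[0,0,0,0,0]]}'
python3 go.py .4235 .2235 .052 3.5; python3 -c "
from h import *
cap('top','top7.png');cap('side','side7.png')
a=cv2.imread('pics/top7.png')[140:260,180:370];b=cv2.imread('pics/side7.png')[100:250,230:400]
o=np.zeros((360,800,3),np.uint8);o[:252,:400]=cv2.resize(a,(400,252));o[:353,400:800]=cv2.resize(b,(400,353))
cv2.imwrite('pics/c7.png',o)"
```

```text
t: 26.55
position: [0.419, 0.2221, 0.1137]
tcp_rot: [-0.002, 0.685, 0.728, -0.004]
contact_force: [-0.8, -0.1, 0.8]
finger_gap: 0.997
finger_force: 0.0
pos [0.419  0.2221 0.1137] az 3.5 q6 0.21 F [-0.8 -0.1  0.8] t 26.6 gap 0.997
tool shift mm [ 1.3  5.1 61.6] yaw rad -0.0
```

View pics/c7.png

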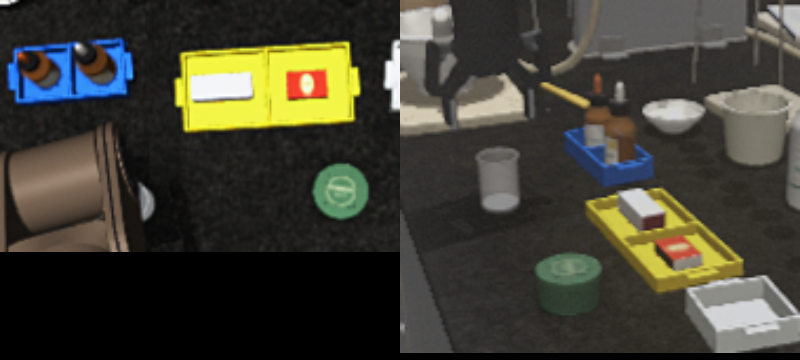

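Both boxes lie flat in their yellow bays and both bottles are upright in blue. The gripper's fingertips are at about (450,120) and (530,115) in the crop, above the beaker at (498,180). I'll check its centring numerically.

```bash
python3 -c "
from h import *
f=400/170
P=lambda x,y:(230+(x-400)/f,100+y/f)
print('tips',on('side',*P(490,119),.108),'rim',on('side',*P(498,157),.068),'base',on('side',*P(500,203),.003))
print('proj beaker rim/base', [ (np.round(((proj('side',(.4235,.2235,z))-[230,100])*f+[400,0]),0)) for z in(.068,.003)])
im=cv2.cvtColor(cv2.imread('pics/top0.png')[215:256,222:264],6); m=(im>75).astype('uint8'); m=cv2.morphologyEx(m,2,np.ones((2,2)))
c=max(cv2.findContours(m,0,1)[0],key=cv2.contourArea); print(cv2.boundingRect(c), cv2.minEnclosingCircle(c))
"
```

```text
tips [0.42156583 0.23841113 0.108     ] rim [0.42322015 0.21406292 0.068     ] base [0.42385379 0.224857   0.003     ]
proj beaker rim/base [array([496., 154.]), array([500., 203.])]
(15, 12, 17, 20) ((22.08571434020996, 21.842857360839844), 10.027379989624023)
```

```bash
python3 -m creep '{"deltas":[[0,0.001,0.004,0,0],[0,0,0,0.02,0],[0,0,0,0.02,0],[0,0,0,0.012,0],[0,0,0,0.004,0],[0,0,0,0,0]]}'
python3 go.py .4238 .2238 .052 3.5
```

```text
t: 27.25
position: [0.426, 0.2244, 0.062]
tcp_rot: [-0.0, 0.685, 0.728, -0.0]
contact_force: [0.7, 0.1, -1.3]
finger_gap: 0.997
finger_force: 0.0
pos [0.426  0.2244 0.062 ] az 3.5 q6 0.21 F [ 0.7  0.1 -1.3] t 27.2 gap 0.997
tool shift mm [-0.4 -2.3 10. ] yaw rad -0.0
```

```bash
python3 -m creep '{"deltas":[[0,0,-0.002,0.005,0],[0,0,0,0.004,0],[0,0,0,0.001,0],[0,0,0,0,0],[1,0,0,0,0],[1,0,0,0,0],[1,0,0,0,0],[1,0,0,0,0]]}'
python3 -m creep '{"deltas":[[1,0,0,0,0],[1,0,0,0,0],[1,0,0,0,0]]}'
python3 go.py .584 -.137 .16 3.5
```

```text
t: 28.05
position: [0.4243, 0.2244, 0.0524]
tcp_rot: [0.0, 0.685, 0.728, 0.001]
contact_force: [0.0, -0.9, 1.3]
finger_gap: 0.573
finger_force: 62.1
t: 28.35
position: [0.4243, 0.2244, 0.0524]
tcp_rot: [0.0, 0.685, 0.728, 0.001]
contact_force: [-0.7, 1.1, 3.9]
finger_gap: 0.572
finger_force: 62.2
pos [0.4243 0.2244 0.0524] az 3.5 q6 0.21 F [-0.7  1.1  3.9] t 28.4 gap 0.572
tool shift mm [-370.4  137.5 -107.5] yaw rad -0.0
```

```bash
python3 -m creep '{"deltas":[[1,0,0,-0.02,0],[1,0,0,-0.03,0],[1,0,0,-0.03,0],[1,-0.02,0.008,0,0],[1,-0.037,0.0137,0,0],[1,-0.037,0.0137,0,0],[1,-0.037,0.0137,0,0],[1,-0.037,0.0137,0,0]]}'
python3 -m creep '{"deltas":[[1,-0.037,0.0137,0,0],[1,-0.037,0.0137,0,0],[1,-0.037,0.0137,0,0],[1,-0.037,0.0137,0,0],[1,-0.03,0.011,0,0],[1,-0.015,0.006,0,0],[1,0,0,0,0],[1,0,0,0,0]]}'
python3 go.py .584 -.137 .0564 3.5
```

```text
t: 29.15
position: [0.4962, 0.0591, 0.131]
tcp_rot: [-0.001, 0.685, 0.728, -0.001]
contact_force: [0.4, 0.1, -0.3]
finger_gap: 0.576
finger_force: 62.0
t: 29.95
position: [0.5793, -0.1268, 0.131]
tcp_rot: [-0.001, 0.685, 0.728, -0.0]
contact_force: [-0.1, 0.6, -0.5]
finger_gap: 0.572
finger_force: 62.0
pos [ 0.5793 -0.1268  0.131 ] az 3.5 q6 -0.45 F [-0.1  0.6 -0.5] t 29.9 gap 0.572
tool shift mm [-10.6   4.3  74.6] yaw rad 0.0
```

```bash
python3 -m creep '{"deltas":[[1,-0.01,0.004,0.01,0],[1,0,0,0.025,0],[1,0,0,0.02,0],[1,0,0,0.01,0],[1,0,0,0.003,0],[1,0,0,0.002,0],[1,0,0,0,0]]}'
python3 go.py .584 -.137 .0564 3.5;python3 -c "
from h import *
cap('side','side8.png')
b=cv2.imread('pics/side8.png')[130:260,280:440]
cv2.imwrite('pics/c8.png',cv2.resize(b,None,fx=4,fy=4))"
```

```text
t: 30.65
position: [0.5853, -0.1376, 0.0626]
tcp_rot: [0.001, 0.685, 0.728, 0.0]
contact_force: [-0.6, 0.1, -0.7]
finger_gap: 0.573
finger_force: 62.0
pos [ 0.5853 -0.1376  0.0626] az 3.5 q6 -0.46 F [-0.6  0.1 -0.7] t 30.6 gap 0.573
tool shift mm [ 0.7 -1.2  6.2] yaw rad 0.0
```

View pics/c8.png

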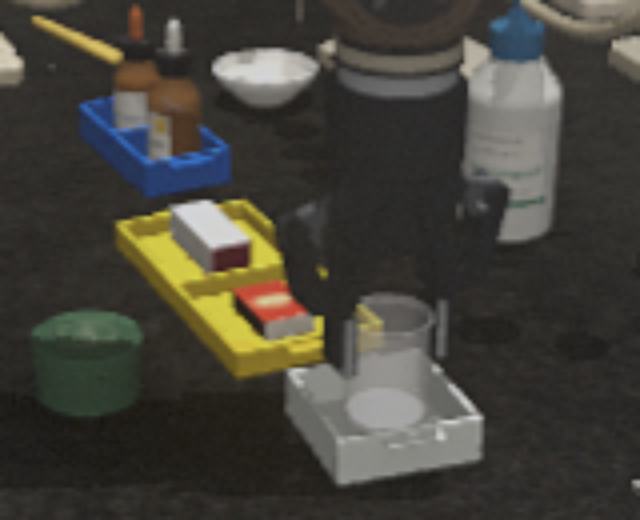

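The beaker is inside the white tray at (385,400), upright and a few mm off the floor. Lowering and releasing.

```bash
python3 -m creep '{"deltas":[[1,0,0,0.003,0],[1,0,0,0.0015,0],[1,0,0,0.001,0],[1,0,0,0.0005,0],[1,0,0,0,0]]}'
python3 -m creep '{"deltas":[[0.2,0,0,0,0],[0.2,0,0,0,0],[0.2,0,0,0,0],[0.2,0,0,-0.02,0],[0.2,0,0,-0.03,0],[0.2,0,0,-0.03,0],[0.2,0,0,-0.03,0],[0.2,0,0,0,0]]}'
python3 -m creep '{"deltas":[[0.2,0,-0.04,0,0],[0.2,-0.04,-0.04,0,0],[0.2,-0.04,0,0,0],[0.2,-0.04,0,0,0],[0.2,-0.03,0,0,0],[0.2,0,0,0,0]]}'
python3 -c "
from h import *
cap('top','top9.png');cap('side','side9.png')
a=cv2.imread('pics/top9.png')[140:260,180:420];b=cv2.imread('pics/side9.png')[110:260,250:430]
o=np.zeros((540,800,3),np.uint8);o[:200,:400]=cv2.resize(a,(400,200));o[:333,400:800]=cv2.resize(b,(400,333))
cv2.imwrite('pics/c9.png',o)"
```

```text
t: 31.2
position: [0.5848, -0.1377, 0.0565]
tcp_rot: [-0.0, 0.685, 0.728, -0.0]
contact_force: [-2.1, 0.5, 3.0]
finger_gap: 0.571
finger_force: 62.3
t: 32.0
position: [0.5877, -0.1388, 0.1715]
tcp_rot: [0.005, 0.685, 0.728, 0.002]
contact_force: [-0.2, -0.2, 0.5]
finger_gap: 0.8
finger_force: 0.0
t: 32.6
position: [0.5179, -0.2906, 0.1649]
tcp_rot: [0.0, 0.687, 0.727, -0.0]
contact_force: [0.2, 0.1, 0.3]
finger_gap: 0.797
finger_force: 0.0
```

View pics/c9.png

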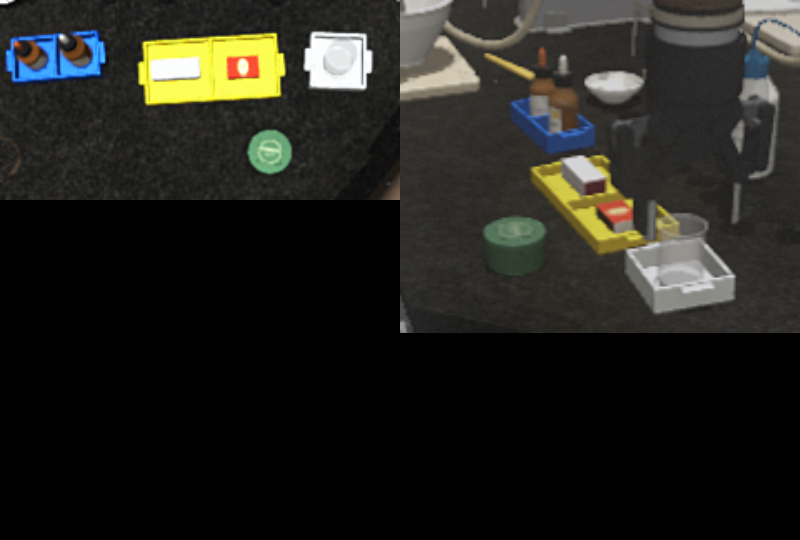

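The final views show both bottles upright in the blue bays, the carton and matchbox flat in separate yellow bays, and the beaker standing in the white tray. The tin hasn't moved and the gripper is clear.

```bash
python3 -c "
from rig import robot
print(robot.close_job())"
```

```text
the job is handed in; nothing more can be done
None
```

The bench is cleared and the job handed in at about 33 s: both dropper bottles are in the blue tray, the matchbox and carton are flat in the yellow tray, the beaker is in the white tray, and the green tin was left where it stood.

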